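Seat a soap mould on the ejector stand and hold the bars up with the cam lever

ROBOT

A 6-joint arm with a two-finger parallel gripper is mounted at the origin on the work surface. World frame = base frame: x ahead of the robot, y to its left, z up, the work surface at z = 0. Lengths are in m, angles in rad, forces in N, time in s.
With the tool pointing down it reaches from about 0.35 to 0.775 m from the base axis. Payload 5.5 kg.
Tool frame: the origin (TCP) lies between the finger pads; the fingertips stand 11 mm ahead of it and the grasp point (between the pads) lies 8 mm behind it (tips_ahead is the distance from the TCP to the fingertips, in m); z points along the fingers, y is the line along which they close (so a half turn about z gives the same grasp; the last joint's range is limited). The gripper opens to 85 mm and grips with 20 to 120 N. Pads are 22 mm wide; open, the fingers measure 114 mm over their backs; the gripper's body (76 mm by 85 mm) begins 54 mm behind the grasp point. The pads swing forward as they close: fully open they stand 13 mm farther back than shut.
Start: joints at [1.073, 0.313, 0.046, 1.304, 0, 1.431], TCP at [0.201, 0.539, 0.242] pointing down, gripper open.
Joint ranges: [-2.76, 2.76], [-0.86, 1.69], [-1.03, 1.26], [-2.2, 2.34], [-1.47, 1.5], [-3.14, 3.14]. Speed limits (rad/s): [2.57, 2.57, 3.14, 3.14, 3.14, 3.14].

INTERFACE

Orientations are given as a unit quaternion [w, x, y, z].
In Python, from workcell import * gives the robot as it stands. The module is installed in compiled form; this text tells all that it offers.
- The arm moves only by the tool jog_arm, never from a script. Its argument "moves" is a list of rows, each an object with "fingers": the closure, from 0 (fully open) to 1 (shut); "slide": the shift along the tool's x, y, z in mm, a list of three; "angular": the turn, a rotation vector about the tool's x, y, z in degrees, a list of three. A call has 1 to 10 rows; each row is the pose to reach, as a shift and turn from the pose commanded when the call began, along the tool's axes at that moment; what a row does not reach only later rows make up. A row lasts 1/12 s, in which the tool goes at most 41.7 mm and 7.16 degrees, less where a joint would pass 70% of its speed; a pose out of reach is approached as far as the arm can. A call with a gripper value outside its range is refused whole. The fingers move at their own pace and stop on an object; "squeeze" is the grip in N (left out, the last holds). Time passes only in rows, so rows that repeat a pose let the fingers close. It gives the time, the measured TCP pose, the force, the opening and the grip force at its end, in the units of the state.
- get_state(): the state, without advancing time (a new reading comes with each control period).
- read_camera(name): name is "scene" or "side" or "wrist"; returns a dict with "color" (384x512x3 uint8, red, green, blue), "fovy" (degrees; the focal length in pixels is half the picture's height over the tangent of half this angle, whatever the lens; pixels are square), "cx", "cy" (the principal point, pixels), "D" ([k1, k2, p1, p2, k3] as OpenCV has them; the pictures are not rectified), "world_from_camera" (4x4, takes a point from camera to world coordinates); the wrist camera has in their place "tool_from_camera" (4x4, takes a point from camera to tool coordinates, whose origin is the TCP and whose axes are the flange's). Camera axes: x right, y down, z forward; pixel columns grow to the right and rows downward; lengths in m; the calibration is good to about 2 mm. A picture is of the moment at which its call begins: read the wrist's pose just before it. There is no depth.
- hand_in(): hands the job in; it is judged then, once.
Trained networks look in a picture, given as the dict that the camera call returned (one of the last four; its "shot" number tells which), for a name from the list of things; names that differ only in an ending like _2 or _b are one class to them, and where a whole thing is asked for, a point or a joint stands for the part that bears it (a point fixed in the world has none). Each returns a list of dicts, best first, with "p" (0 to 1); they miss things now and then, are a little off and sometimes report something else, mostly with a low value. They report only what shows in the picture. A call takes as long as a camera call. They do not tell look-alikes from the thing itself.
- look_for(target, picture): "point" ([column, row] in pixels, amid what is visible of it).
- tip_of(target, picture): "point" ([column, row] in pixels: a listed point, or the origin of a listed thing).
The state is a dict: "clock": time; "joint_pos": joint angles; "qvel": joint speeds; "tau": joint torques, N m; "tcp_pos": TCP position; "orientation": TCP orientation; "wrist_force": force on the tool from outside, world axes, zero at the start; "ft_torque": the same for the moment, N m; "finger_gap": finger opening in m; "grip_force": force on a finger pad.
Only numpy, scipy, OpenCV 4.12 (cv2) and the standard library are available. Lean on these libraries where they do the work, as an engineer would, in place of code of your own. Each camera call takes 0.05 s, during which the arm holds its last target. There are 200 camera calls.

TASK

Pick up the white soap mould by its black bar handle, keeping it level so that its six soap bars stay in their cavities, set it down without dropping it, flat on the bed of the red ejector stand with both alignment pegs through its two end holes, and let go of it. Then take the black grip of the stand's spring-return cam lever and swing the lever up until it stands straight up, which is the cam's highest lift, with all six bars pushed up out of the mould; finish while still holding the lever there, as it falls back when released. Leave the two bottles and the steel bowl as they stand.

Things in the scene. Friction and masses are not known exactly. Their poses are not given: they have to be found in the camera images.
- mould: white plastic soap mould, 128 x 210 x 16 mm (x, y, z), 0.5 to 0.75 kg with its bars; origin: centre of its underside, z up. Starts flat on the bench, left of the stand. Two rows of three cavities hold six loose soap bars that stand 2 mm above its top. On its centre line two through holes for the pegs: round, 14 mm wide, at (0, -92) mm; slot, 14 (x) by 19 mm (y), at (0, 92) mm. Fits either way round
- mould_handle (a point): centre of the mould's black bar handle, 44 mm above the mould's underside, same axes as the mould: 12 mm thick (x), 76 mm long (y), 22 mm tall (z), on two 10 mm posts at y = -30 and 30 mm; 17 mm free height between it and the mould's top
- stand: red ejector stand, fixed to the bench, base 170 x 240 mm (x, y); origin on the bench under its middle, x axis away from the robot, y to the left, z up. Steel bed 150 x 230 mm, its top 120 mm above the bench, with six windows through which pusher pads rise; the lever is on its -y side
- stand_bed (a point): centre of the bed's top face, where the centre of the mould's underside belongs when seated; same axes as the stand. Two brass alignment pegs, 12 mm wide with tapered tips, stand 26 mm above the bed at (0, -92) and (0, 92) mm from this point
- lever_shaft (a point): point on the lever's axis of rotation, in the plane of the lever's arm: at (0, -130, 75) mm in the stand's frame; the axis runs along the stand's y
- lever (a joint): angle of the cam lever, rad. 0: rest, pointing to the robot (stand's -x) and 10 degrees below level; grows as it swings up and over, away from the robot; 1.75: straight up, the cam's highest lift (16 mm); beyond it the lift falls again; stop at 2.15. 125 mm from axis to grip. A spring pulls it back to 0 with about 3 to 5 N at the grip, also at the top
- lever_grip: black grip at the lever's end, a cylinder 22 mm wide, 65 mm long, spinning freely about its own axis, parallel to the stand's y; origin: its centre, 50 mm outboard (-y) of lever_shaft; in the stand's frame at (-123, -180, 53) mm at lever 0 and (0, -180, 200) mm at 1.75. 11 mm free between its inner end and the arm. Can be taken from above, fingers either side of it in x
- bar0: green soap bar, 28 x 40 x 14 mm (x, y, z), 17 g, loose in the mould's cavity centred at x = -42, y = -52 mm in the mould's frame; origin: centre of its underside, at z = 4 mm in the mould's frame while it rests on the cavity's ledge, about 15 mm when fully ejected
- bar1: lavender soap bar, 28 x 40 x 14 mm (x, y, z), 17 g, loose in the mould's cavity centred at x = -42, y = 0 mm in the mould's frame; origin: centre of its underside, at z = 4 mm in the mould's frame while it rests on the cavity's ledge, about 15 mm when fully ejected
- bar2: green soap bar, 28 x 40 x 14 mm (x, y, z), 17 g, loose in the mould's cavity centred at x = -42, y = 52 mm in the mould's frame; origin: centre of its underside, at z = 4 mm in the mould's frame while it rests on the cavity's ledge, about 15 mm when fully ejected
- bar3: lavender soap bar, 28 x 40 x 14 mm (x, y, z), 17 g, loose in the mould's cavity centred at x = 42, y = -52 mm in the mould's frame; origin: centre of its underside, at z = 4 mm in the mould's frame while it rests on the cavity's ledge, about 15 mm when fully ejected
- bar4: green soap bar, 28 x 40 x 14 mm (x, y, z), 17 g, loose in the mould's cavity centred at x = 42, y = 0 mm in the mould's frame; origin: centre of its underside, at z = 4 mm in the mould's frame while it rests on the cavity's ledge, about 15 mm when fully ejected
- bar5: lavender soap bar, 28 x 40 x 14 mm (x, y, z), 17 g, loose in the mould's cavity centred at x = 42, y = 52 mm in the mould's frame; origin: centre of its underside, at z = 4 mm in the mould's frame while it rests on the cavity's ledge, about 15 mm when fully ejected
- dropper: amber dropper bottle with black bulb, 35 mm wide, 105 mm tall, loose; origin: centre of its underside; to be left alone
- blue_bottle: dark blue bottle, 64 mm wide, 154 mm tall, loose; origin: centre of its underside; to be left alone
- bowl: small steel bowl, 140 mm wide, 55 mm tall, loose; origin: centre of its underside; to be left alone
There are look-alikes about, which are no part of the job. Leave any yellow look-alike of the bar5 alone.

How it is judged:
By the outcome, as a careful person would: the job done as asked, in the order asked, and still so for the second after the job is handed in, while the arm keeps its last pose, push and grip.
It also fails if it takes over 67 s, if anything falls off the work surface, if the arm or the gripper's body presses on something with over 40 N, if the wrist force passes 120 N, or if a joint passes its speed limit or range.

## Working session

There is one attempt and no reset: what is moved stays moved. The work goes in short steps, Python scripts to look and compute and a tool call to move; the robot and the scene stay as the last step left them, time stands still between calls to the robot, and variables do not carry over. Pictures are saved under pics/ and viewed, at most 10 in all, crops included, and the job is handed in when it is done.

Besides the shell and the picture viewer there is one more tool, called after "Request:" as a command line: name --argument value ..., lists and objects as JSON in quotes. jog_arm: Moves the arm, as the interface text tells. Its arguments: {"type":"object","properties":{"moves":{"type":"array","items":{"type":"object","properties":{"fingers":{"type":"number"},"slide":{"type":"array","items":{"type":"number"}},"angular":{"type":"array","items":{"type":"number"}}}}},"squeeze":{"type":"number"}},"required":["moves"]}

```bash
mkdir -p pics; cat > h.py <<'E'
from workcell import *
import numpy as np, cv2
from scipy.spatial.transform import Rotation as R
def K(p):
    f=p["color"].shape[0]/2/np.tan(np.radians(p["fovy"])/2)
    return np.array([[f,0,p["cx"]],[0,f,p["cy"]],[0,0,1.]])
def T_tool(s):
    T=np.eye(4);T[:3,:3]=R.from_quat(s["orientation"],scalar_first=True).as_matrix();T[:3,3]=s["tcp_pos"];return T
def shot(name):
    s=get_state();p=read_camera(name)
    p["T"]=p["world_from_camera"] if name!="wrist" else T_tool(s)@p["tool_from_camera"]
    p["T"]=np.array(p["T"]);return p
def ray(p,uv):
    n=cv2.undistortPoints(np.array([[uv]],float),K(p),np.array(p["D"],float))[0,0]
    d=p["T"][:3,:3]@np.array([n[0],n[1],1]);return p["T"][:3,3],d
def atz(p,uv,z):
    o,d=ray(p,uv);return o+d*(z-o[2])/d[2]
def proj(p,X):
    Ti=np.linalg.inv(p["T"]);c=(Ti[:3,:3]@np.atleast_2d(X).T).T+Ti[:3,3]
    return cv2.projectPoints(c,np.zeros(3),np.zeros(3),K(p),np.array(p["D"],float))[0][:,0]
def tri(obs):
    A=np.zeros((3,3));b=np.zeros(3)
    for p,uv in obs:
        o,d=ray(p,uv);d/=np.linalg.norm(d);M=np.eye(3)-np.outer(d,d);A+=M;b+=M@o
    return np.linalg.solve(A,b)
def save(p,n): cv2.imwrite(n,p["color"][:,:,::-1])
E
cat > a.py <<'E'
from h import *
np.set_printoptions(precision=4,suppress=True)
print(get_state())
P={n:shot(n) for n in("scene","side","wrist")}
for n,p in P.items():
    save(p,f"pics/{n}0.png");print(n,p["T"][:3,3],p["T"][:3,2])
cv2.imwrite("pics/all0.png",cv2.resize(np.vstack([P["scene"]["color"],P["side"]["color"]])[:,:,::-1],(400*1,600)))
for t in ["mould","mould_handle","stand","stand_bed","lever_shaft","lever_grip","bar0","bar5","dropper","blue_bottle","bowl"]:
    for n,p in P.items():
        print(t,n,[(np.round(q["point"]).tolist(),round(q["p"],2)) for q in tip_of(t,p)][:4])
E
python3 a.py
```

```text
{'clock': 0.0, 'joint_pos': array([ 1.0734,  0.314 ,  0.045 ,  1.3036, -0.    ,  1.4312]), 'qvel': array([ 0.    , -0.001 , -0.0008, -0.0019, -0.0027,  0.0009]), 'tau': array([ -0.0001, -48.0629,  29.8533,   0.0194,  -0.0004,   0.    ]), 'tcp_pos': array([0.2011, 0.5381, 0.2414]), 'orientation': array([-0.0003,  0.1779,  0.984 , -0.0009]), 'wrist_force': array([-0.2429,  0.2366,  0.4955]), 'ft_torque': array([ 0.026 ,  0.0477, -0.0221]), 'grip_force': 0.0, 'finger_gap': 0.08548829407450273}
scene [1.2376 0.4724 1.0633] [-0.5398 -0.329  -0.7748]
side [0.5126 0.9119 0.8677] [ 0.033  -0.741  -0.6707]
wrist [0.1291 0.5656 0.3728] [ 0.2779 -0.1053 -0.9548]
mould scene [([353.0, 230.0], 0.85), ([339.0, 213.0], 0.73)]
mould side [([263.0, 291.0], 0.95)]
mould wrist []
mould_handle scene [([356.0, 228.0], 0.86)]
mould_handle side [([265.0, 276.0], 0.84), ([233.0, 162.0], 0.72)]
mould_handle wrist []
stand scene [([221.0, 202.0], 0.89), ([342.0, 215.0], 0.55)]
stand side [([237.0, 192.0], 0.95)]
stand wrist []
stand_bed scene []
stand_bed side [([236.0, 162.0], 0.73)]
stand_bed wrist []
lever
[... 269 characters left out ...]
0.0, 240.0], 0.56)]
bar0 side [([275.0, 266.0], 0.69), ([245.0, 274.0], 0.69), ([249.0, 307.0], 0.67), ([212.0, 335.0], 0.6)]
bar0 wrist []
bar5 scene [([373.0, 226.0], 0.67), ([331.0, 239.0], 0.67), ([382.0, 289.0], 0.62), ([350.0, 240.0], 0.56)]
bar5 side [([275.0, 266.0], 0.69), ([245.0, 274.0], 0.69), ([249.0, 307.0], 0.67), ([212.0, 335.0], 0.6)]
bar5 wrist []
dropper scene [([189.0, 165.0], 0.37)]
dropper side [([308.0, 217.0], 0.69)]
dropper wrist []
blue_bottle scene [([302.0, 292.0], 0.74)]
blue_bottle side [([179.0, 272.0], 0.81)]
blue_bottle wrist []
bowl scene [([118.0, 167.0], 0.87), ([357.0, 223.0], 0.68), ([373.0, 227.0], 0.25)]
bowl side [([230.0, 132.0], 0.72)]
bowl wrist []
```

View pics/scene0.png

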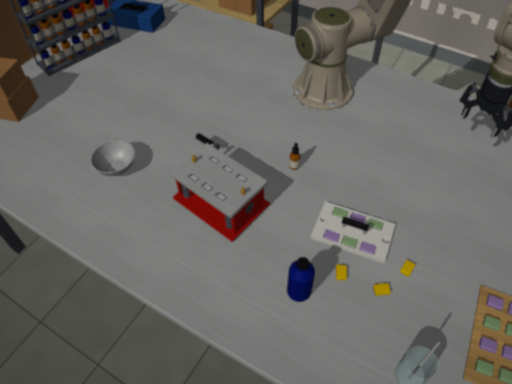

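View pics/side0.png

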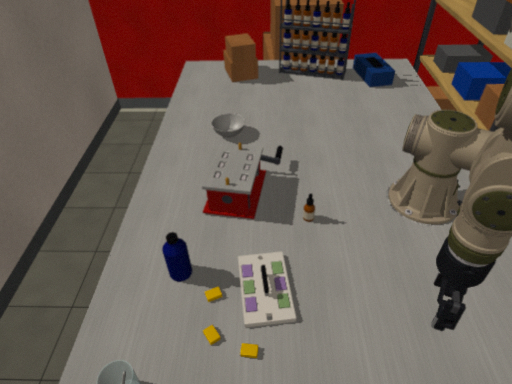

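The pictures show the mould at about scene (354,230) / side (265,288), with a long axis that differs between the views. The stand is at scene (222,195), with pegs near (194,160) and (242,190) (side: (240,147) and (227,181)). The lever is at scene (205,138) and points to the robot. The dropper, at scene (295,157), is between the arm and the stand.

```bash
cat > b.py <<'E'
from h import *
np.set_printoptions(precision=4,suppress=True)
P={n:shot(n) for n in("scene","side")}
def blob(p,uv,lo,hi,r=9):
    hsv=cv2.cvtColor(p["color"],cv2.COLOR_RGB2HSV);m=cv2.inRange(hsv,lo,hi)
    k=np.zeros_like(m);cv2.circle(k,uv,r,255,-1);y,x=np.nonzero(m&k)
    return (np.array([x.mean(),y.mean()]) if len(x) else None),len(x)
S,D=P["scene"],P["side"]
br=((8,90,90),(28,255,255))
pegs=[]
for a,b in(((194,160),(240,147)),((242,190),(227,181))):
    u,n=blob(S,a,*br);v,m=blob(D,b,*br);X=tri([(S,u),(D,v)]);pegs.append(X);print("peg",u,n,v,m,X)
d=pegs[1]-pegs[0];print("dist",np.linalg.norm(d[:2]),"yaw",np.degrees(np.arctan2(-d[0],d[1])),(pegs[0]+pegs[1])/2)
# mould: bars colour blobs, at z=.018
pts=[]
for p in(S,D):
    hsv=cv2.cvtColor(p["color"],cv2.COLOR_RGB2HSV);c=(356,230) if p is S else (265,288)
    k=np.zeros(hsv.shape[:2],np.uint8);cv2.circle(k,c,42,255,-1)
    for nm,lo,hi in(("g",(40,40,60),(90,255,255)),("l",(115,40,60),(155,255,255))):
        n,_,st,ce=cv2.connectedComponentsWithStats(cv2.inRange(hsv,lo,hi)&k)
        for i in range(1,n):
            if st[i,4]>15: print(nm,ce[i],st[i,4],atz(p,ce[i],.018)[:2])
    hs=tip_of("mould_handle",p);print(hs[0]["point"],atz(p,hs[0]["point"],.044))
for t in("dropper","blue_bottle"):
    for p in(S,D):
        q=look_for(t,p);print(t,[(np.round(x["point"]),round(x["p"],2),atz(p,x["point"],.06 if t=="dropper" else .077)[:2]) for x in q[:2]])
print("grip",tri([(S,(205,139)),(D,(278,154))]))
E
python3 b.py
```

```text
peg [193.5 158.5] 24 [239.5    145.3333] 24 [ 0.611  -0.1255  0.131 ]
peg [242.4231 190.7308] 26 [226.7308 180.4615] 26 [0.6391 0.056  0.1307]
dist 0.18366363126328944 yaw -8.805316979512625 [ 0.625  -0.0348  0.1309]
g [339.6296 212.213 ] 108 [0.4927 0.2888]
g [375.0917 223.7982] 109 [0.4787 0.3924]
g [349.1557 241.3852] 122 [0.5689 0.3519]
l [357.2706 217.2   ] 85 [0.4832 0.3397]
l [330.9478 235.113 ] 115 [0.5757 0.3   ]
l [367.6612 247.562 ] 121 [0.5616 0.4036]
[354.9, 226.6] [0.5342 0.3496 0.044 ]
g [276.7931 267.1724] 116 [0.4891 0.2906]
g [248.7769 286.6077] 130 [0.564  0.3536]
g [283.1438 300.4247] 146 [0.4746 0.3936]
l [246.8803 270.453 ] 117 [0.5712 0.3023]
l [280.0462 283.2692] 130 [0.4813 0.3424]
l [250.7568 304.0608] 148 [0.557  0.4049]
[263.0, 277.2] [0.5263 0.3418 0.044 ]
dropper [(array([297., 155.]), 0.77, array([0.3911, 0.0952]))]
dropper [(array([309., 211.]), 0.82, array([0.3905, 0.1136]))]
blue_bottle [(array([302., 277.]), 0.93, array([0.7594, 0.2995]))]
blue_bottle [(array([176., 256.]), 0.72, array([0.7574, 0.3002])), (array([232., 124.]), 0.33, array([ 0.6561, -0.345 ]))]
grip [ 0.4757 -0.1898  0.0514]
```

```bash
cat >> h.py <<'E'
def go(x,y,z,head):
    "slide/angular from here to TCP xyz, tool down, tool-y heading (deg)"
    s=get_state();T=T_tool(s);h=np.radians(head)
    yv=np.array([np.cos(h),np.sin(h),0]);zv=np.array([0,0,-1.]);G=np.c_[np.cross(yv,zv),yv,zv]
    print("clock",round(s["clock"],2),"tcp",s["tcp_pos"].round(4),"head",np.degrees(np.arctan2(T[1,1],T[0,1])).round(2))
    print("slide",(T[:3,:3].T@(np.array([x,y,z])-T[:3,3])*1e3).round(1),"ang",np.degrees(R.from_matrix(T[:3,:3].T@G).as_rotvec()).round(2),"q6",np.degrees(s["joint_pos"][5]).round(1))
E
python3 -c "
from h import *
go(.525,.347,.21,7.9)"
```

```text
clock 2.2 tcp [0.2014 0.5386 0.2423] head 69.5
slide [-370.2  -66.2   32.3] ang [ 0.  -0.  61.6] q6 82.0
```

Request:
jog_arm --moves '[{"slide": [-370, -66, 32], "angular": [0, 0, 61.6], "fingers": 0}, {"slide": [-370, -66, 32], "angular": [0, 0, 61.6], "fingers": 0}, {"slide": [-370, -66, 32], "angular": [0, 0, 61.6], "fingers": 0}, {"slide": [-370, -66, 32], "angular": [0, 0, 61.6], "fingers": 0}, {"slide": [-370, -66, 32], "angular": [0, 0, 61.6], "fingers": 0}, {"slide": [-370, -66, 32], "angular": [0, 0, 61.6], "fingers": 0}, {"slide": [-370, -66, 32], "angular": [0, 0, 61.6], "fingers": 0}, {"slide": [-370, -66, 32], "angular": [0, 0, 61.6], "fingers": 0}, {"slide": [-370, -66, 32], "angular": [0, 0, 61.6], "fingers": 0}, {"slide": [-370, -66, 32], "angular": [0, 0, 61.6], "fingers": 0}]'

```text
clock: 3.03
tcp_pos: [0.5308, 0.343, 0.2089]
orientation: [0.001, 0.66, 0.751, 0.0]
wrist_force: [-0.2, 0.6, -0.3]
finger_gap: 0.0854
grip_force: 0.0
```

```bash
cat > c.py <<'E'
from h import *
np.set_printoptions(precision=4,suppress=True)
go(.525,.347,.21,7.9)
p=shot("wrist");save(p,"pics/w1.png")
hsv=cv2.cvtColor(p["color"],cv2.COLOR_RGB2HSV)
for nm,lo,hi in(("g",(40,40,60),(90,255,255)),("l",(115,40,60),(155,255,255))):
    n,_,st,ce=cv2.connectedComponentsWithStats(cv2.inRange(hsv,lo,hi))
    for i in range(1,n):
        if st[i,4]>150: print(nm,ce[i],st[i],atz(p,ce[i],.018)[:2])
print([(q["point"],q["p"],atz(p,q["point"],.044)) for q in tip_of("mould_handle",p)])
E
python3 c.py
```

```text
clock 3.03 tcp [0.5308 0.343  0.2089] head 7.34
slide [ 4.7 -5.2 -1.1] ang [ 0.11  0.1  -0.56] q6 108.3
g [208.2494 123.5434] [195 107  26  27 449] [0.4763 0.3829]
g [288.7157 163.3511] [276 146  26  36 883] [0.5634 0.3527]
g [212.0126 210.0303] [200 194  25  33 792] [0.4882 0.2902]
l [289.749  112.9092] [ 277   94   27   39 1024] [0.5563 0.4038]
l [209.3056 164.0078] [196 146  27  37 900] [0.4809 0.3413]
l [287.5897 209.2968] [276 193  25  33 775] [0.5704 0.3017]
l [453.1608 210.782 ] [421 203  70  22 367] [0.7545 0.3232]
l [496.3646 278.8063] [ 477  245   35   63 1714] [0.8375 0.2443]
[([251.8, 170.9], 0.95, array([0.5256, 0.3461, 0.044 ]))]
```

```bash
python3 -c "
from h import *
go(.524,.347,.037,7.9)"
```

```text
clock 3.13 tcp [0.5262 0.3457 0.2094] head 7.73
slide [  1.6  -1.8 172.4] ang [-0.07  0.01 -0.17] q6 108.3
```

View pics/w1.png

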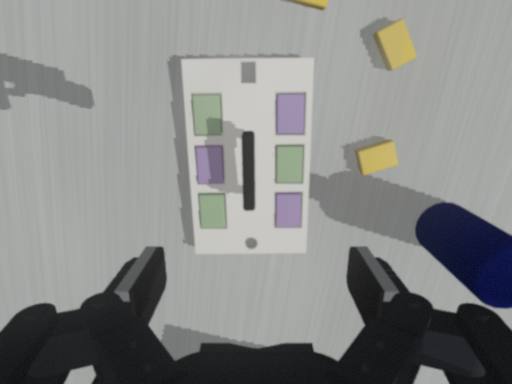

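The wrist view shows the mould with its handle at cols 243–255, rows 131–209. The slot is at the far end (248,72) and the round hole at the near end (251,243). Going down to just above the handle.

Request:
jog_arm --moves '[{"slide": [0, 0, 40], "angular": [0, 0, 0], "fingers": 0}, {"slide": [0, 0, 75], "angular": [0, 0, 0], "fingers": 0}, {"slide": [0, 0, 90], "angular": [0, 0, 0], "fingers": 0}, {"slide": [0, 0, 90], "angular": [0, 0, 0], "fingers": 0}, {"slide": [0, 0, 90], "angular": [0, 0, 0], "fingers": 0}, {"slide": [0, 0, 90], "angular": [0, 0, 0], "fingers": 0}]'

```text
clock: 3.63
tcp_pos: [0.525, 0.3485, 0.1222]
orientation: [0.0, 0.656, 0.755, 0.001]
wrist_force: [0.3, -0.5, 0.9]
finger_gap: 0.0858
grip_force: 0.0
```

```bash
cat > d.py <<'E'
from h import *
np.set_printoptions(precision=4,suppress=True)
p=shot("wrist")
hsv=cv2.cvtColor(p["color"],cv2.COLOR_RGB2HSV)
C=[]
for nm,lo,hi in(("g",(40,40,60),(90,255,255)),("l",(115,40,60),(155,255,255))):
    n,_,st,ce=cv2.connectedComponentsWithStats(cv2.inRange(hsv,lo,hi))
    for i in range(1,n):
        if st[i,4]>250: print(nm,ce[i],st[i],atz(p,ce[i],.018)[:2])
print([(q["point"],q["p"],atz(p,q["point"],.044)) for q in tip_of("mould_handle",p)])
save(p,"pics/w2.png")
go(.524,.347,.037,7.9)
E
python3 d.py
```

```text
g [198.7586 135.8098] [ 180  111   38   46 1446] [0.4755 0.388 ]
g [305.9543 195.5346] [ 289  173   36   47 1575] [0.5636 0.3529]
g [204.5588 253.764 ] [ 188  233   34   42 1326] [0.4888 0.2903]
l [309.4517 130.3015] [ 291  105   39   52 1884] [0.5567 0.4035]
l [201.2566 195.0447] [ 183  172   37   48 1590] [0.4815 0.3418]
l [302.9126 253.8199] [ 287  234   34   41 1305] [0.5707 0.3018]
[([253.4, 211.1], 0.67, array([0.523 , 0.3441, 0.044 ]))]
clock 3.73 tcp [0.5258 0.3484 0.1228] head 7.96
slide [-1.3 -2.3 85.7] ang [ 0.22 -0.08  0.06] q6 108.3
```

Request:
jog_arm --moves '[{"slide": [-1, -3, 40], "angular": [0, 0, 0], "fingers": 0}, {"slide": [-1, -3, 70], "angular": [0, 0, 0], "fingers": 0}, {"slide": [-1, -3, 86], "angular": [0, 0, 0], "fingers": 0}, {"slide": [-1, -3, 86], "angular": [0, 0, 0], "fingers": 0}, {"slide": [-1, -3, 86], "angular": [0, 0, 0], "fingers": 0}, {"slide": [-1, -3, 86], "angular": [0, 0, 0], "fingers": 0}]'

```text
clock: 4.23
tcp_pos: [0.5236, 0.3467, 0.0366]
orientation: [0.001, 0.657, 0.754, 0.002]
wrist_force: [0.3, -0.1, -0.3]
finger_gap: 0.0853
grip_force: 0.0
```

Request:
jog_arm --moves '[{"slide": [0, 0, 0], "angular": [0, 0, 0], "fingers": 0.5}, {"slide": [0, 0, 0], "angular": [0, 0, 0], "fingers": 0.7}, {"slide": [0, 0, 0], "angular": [0, 0, 0], "fingers": 1}, {"slide": [0, 0, 0], "angular": [0, 0, 0], "fingers": 1}, {"slide": [0, 0, 0], "angular": [0, 0, 0], "fingers": 1}, {"slide": [0, 0, 0], "angular": [0, 0, 0], "fingers": 1}, {"slide": [0, 0, 0], "angular": [0, 0, 0], "fingers": 1}, {"slide": [0, 0, 0], "angular": [0, 0, 0], "fingers": 1}, {"slide": [0, 0, 0], "angular": [0, 0, 0], "fingers": 1}, {"slide": [0, 0, 0], "angular": [0, 0, 0], "fingers": 1}]' --squeeze 80

```text
clock: 5.07
tcp_pos: [0.5225, 0.346, 0.0348]
orientation: [0.0, 0.657, 0.754, 0.001]
wrist_force: [0.2, 0.2, 4.6]
finger_gap: 0.0109
grip_force: 79.2
```

Request:
jog_arm --moves '[{"slide": [0, 0, -3]}, {"slide": [0, 0, -8]}, {"slide": [0, 0, -16]}, {"slide": [0, 0, -28]}, {"slide": [0, 0, -44]}, {"slide": [0, 0, -62]}, {"slide": [0, 0, -80]}, {"slide": [0, 0, -98]}, {"slide": [0, 0, -116]}, {"slide": [0, 0, -134]}]'

```text
schema error: expected keys fingers, slide, angular
```

Request:
jog_arm --moves '[{"slide": [0, 0, -16]}, {"slide": [0, 0, -30]}, {"slide": [0, 0, -42]}, {"slide": [0, 0, -50]}, {"slide": [0, 0, -55]}, {"slide": [0, 0, -57]}, {"slide": [0, 0, -57]}, {"slide": [0, 0, -57]}]'

```text
schema error: expected keys fingers, slide, angular
```

```bash
python3 -c "
from h import *
s=get_state();print(s['wrist_force'],s['ft_torque'],s['finger_gap'])
p=shot('wrist');save(p,'pics/w3.png')
go(.625,-.035,.225,-8.8)"
```

```text
[0.18504803 0.1969442  4.64058056] [-0.03815445 -0.0431193  -0.00015509] 0.010869506063992028
clock 5.12 tcp [0.5225 0.346  0.0348] head 7.89
slide [-391.4   49.4 -190.3] ang [ 0.06 -0.03 16.69] q6 108.3
```

View pics/w3.png

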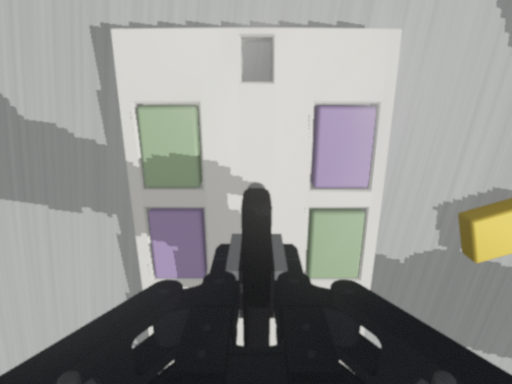

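The wrist view shows the fingers closed on the handle at about (257,240), with the slot visible at (257,60). The lift calls were refused because keys were missing, so I'll repeat them.

Request:
jog_arm --moves '[{"slide": [0, 0, -3], "angular": [0, 0, 0], "fingers": 1}, {"slide": [0, 0, -8], "angular": [0, 0, 0], "fingers": 1}, {"slide": [0, 0, -16], "angular": [0, 0, 0], "fingers": 1}, {"slide": [0, 0, -28], "angular": [0, 0, 0], "fingers": 1}, {"slide": [0, 0, -44], "angular": [0, 0, 0], "fingers": 1}, {"slide": [0, 0, -62], "angular": [0, 0, 0], "fingers": 1}, {"slide": [0, 0, -80], "angular": [0, 0, 0], "fingers": 1}, {"slide": [0, 0, -98], "angular": [0, 0, 0], "fingers": 1}, {"slide": [0, 0, -116], "angular": [0, 0, 0], "fingers": 1}, {"slide": [0, 0, -134], "angular": [0, 0, 0], "fingers": 1}]'

```text
clock: 5.95
tcp_pos: [0.5212, 0.3455, 0.1689]
orientation: [-0.0, 0.657, 0.754, -0.001]
wrist_force: [0.7, 0.1, -4.8]
finger_gap: 0.0108
grip_force: 78.1
```

Request:
jog_arm --moves '[{"slide": [0, 0, -16], "angular": [0, 0, 0], "fingers": 1}, {"slide": [0, 0, -30], "angular": [0, 0, 0], "fingers": 1}, {"slide": [0, 0, -42], "angular": [0, 0, 0], "fingers": 1}, {"slide": [0, 0, -50], "angular": [0, 0, 0], "fingers": 1}, {"slide": [0, 0, -55], "angular": [0, 0, 0], "fingers": 1}, {"slide": [0, 0, -57], "angular": [0, 0, 0], "fingers": 1}, {"slide": [0, 0, -57], "angular": [0, 0, 0], "fingers": 1}, {"slide": [0, 0, -57], "angular": [0, 0, 0], "fingers": 1}]'

```text
clock: 6.62
tcp_pos: [0.5216, 0.3456, 0.2245]
orientation: [-0.0, 0.657, 0.754, -0.001]
wrist_force: [0.6, 0.4, -5.9]
finger_gap: 0.0101
grip_force: 78.2
```

```bash
python3 -c "
from h import *
s=get_state();print(s['wrist_force'],s['ft_torque'],s['finger_gap'])
go(.625,-.035,.225,-8.8)"
```

```text
[ 0.57893922  0.442736   -5.89288693] [0.09241937 0.0141895  0.06550693] 0.010107084784423539
clock 6.62 tcp [0.5216 0.3456 0.2245] head 7.9
slide [-391.2   50.1   -0.5] ang [-0.07  0.03 16.7 ] q6 108.3
```

Request:
jog_arm --moves '[{"slide": [-3, 0.4, 0], "angular": [0, 0, 0], "fingers": 1}, {"slide": [-9, 1.2, 0], "angular": [0, 0, 0], "fingers": 1}, {"slide": [-18, 2.3, 0], "angular": [0, 0, 0], "fingers": 1}, {"slide": [-30, 3.8, 0], "angular": [0, 0, 0], "fingers": 1}, {"slide": [-45, 5.8, 0], "angular": [0, 0, 0], "fingers": 1}, {"slide": [-62, 7.9, 0], "angular": [0, 0, 0], "fingers": 1}, {"slide": [-80, 10.2, 0], "angular": [0, 0, 0], "fingers": 1}, {"slide": [-98, 12.5, 0], "angular": [0, 0, 0], "fingers": 1}, {"slide": [-116, 14.8, 0], "angular": [0, 0, 0], "fingers": 1}, {"slide": [-134, 17.2, 0], "angular": [0, 0, 0], "fingers": 1}]'

```text
clock: 7.45
tcp_pos: [0.5578, 0.213, 0.2254]
orientation: [0.0, 0.657, 0.754, -0.0]
wrist_force: [-0.2, 0.1, -5.8]
finger_gap: 0.0107
grip_force: 78.2
```

Request:
jog_arm --moves '[{"slide": [-18, 2.3, 0], "angular": [0, 0, 0], "fingers": 1}, {"slide": [-36, 4.6, 0], "angular": [0, 0, 0], "fingers": 1}, {"slide": [-54, 6.9, 0], "angular": [0, 0, 0], "fingers": 1}, {"slide": [-72, 9.2, 0], "angular": [0, 0, 0], "fingers": 1}, {"slide": [-90, 11.5, 0], "angular": [0, 0, 0], "fingers": 1}, {"slide": [-108, 13.8, 0], "angular": [0, 0, 0], "fingers": 1}, {"slide": [-126, 16.1, 0], "angular": [0, 0, 0], "fingers": 1}, {"slide": [-144, 18.4, 0], "angular": [0, 0, 0], "fingers": 1}, {"slide": [-162, 20.8, 0], "angular": [0, 0, 0], "fingers": 1}, {"slide": [-180, 23, 0], "angular": [0, 0, 0], "fingers": 1}]'

```text
clock: 8.28
tcp_pos: [0.6049, 0.0377, 0.2254]
orientation: [0.0, 0.657, 0.754, -0.0]
wrist_force: [0.9, 0.4, -4.9]
finger_gap: 0.0106
grip_force: 78.1
```

Request:
jog_arm --moves '[{"slide": [-17, 2.2, 0], "angular": [0, 0, 1], "fingers": 1}, {"slide": [-33, 4.2, 0], "angular": [0, 0, 3], "fingers": 1}, {"slide": [-46, 5.9, 0], "angular": [0, 0, 5.5], "fingers": 1}, {"slide": [-57, 7.3, 0], "angular": [0, 0, 8.5], "fingers": 1}, {"slide": [-66, 8.5, 0], "angular": [0, 0, 11.5], "fingers": 1}, {"slide": [-72, 9.3, 0], "angular": [0, 0, 14], "fingers": 1}, {"slide": [-76, 9.8, 0], "angular": [0, 0, 16], "fingers": 1}, {"slide": [-77, 9.9, 0], "angular": [0, 0, 16.7], "fingers": 1}, {"slide": [-77, 9.9, 0], "angular": [0, 0, 16.7], "fingers": 1}, {"slide": [-77, 9.9, 0], "angular": [0, 0, 16.7], "fingers": 1}]'

```text
clock: 9.12
tcp_pos: [0.6252, -0.0348, 0.2253]
orientation: [-0.0, 0.759, 0.651, 0.0]
wrist_force: [0.3, -0.5, -4.9]
finger_gap: 0.0113
grip_force: 78.1
```

```bash
python3 -c "
from h import *
for n in('wrist','scene','side'):
    p=shot(n);save(p,f'pics/{n}4.png')
a=cv2.imread('pics/wrist4.png');b=cv2.imread('pics/scene4.png')[80:272,100:356];c=cv2.imread('pics/side4.png')[80:272,120:376]
cv2.imwrite('pics/m4.png',np.hstack([cv2.resize(a,(512,384)),np.vstack([b,c])]))
go(.625,-.035,.225,-8.8)"
```

```text
clock 9.27 tcp [ 0.6253 -0.0343  0.2253] head -8.77
slide [-0.7 -0.2  0.3] ang [-0.   -0.01  0.03] q6 88.3
```

View pics/m4.png

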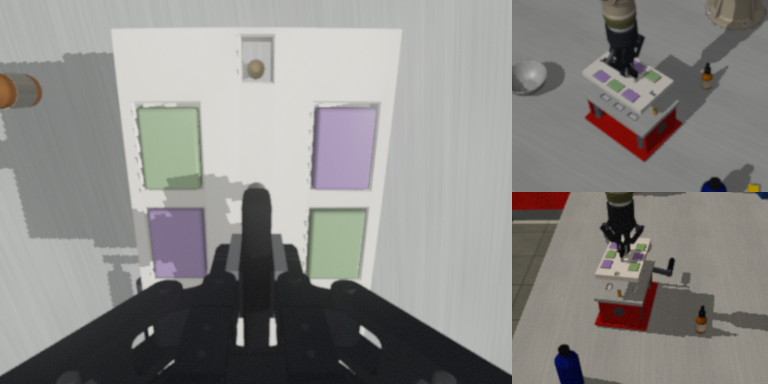

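The wrist view shows the slot rim at cols 241–274, rows 36–82, with a peg tip inside it at (256,69). All the bars are in place.

```bash
cat > e.py <<'E'
from h import *
np.set_printoptions(precision=4,suppress=True)
p=shot("wrist");s=get_state();T=T_tool(s);zu=s["tcp_pos"][2]-.0348
g=cv2.cvtColor(p["color"],cv2.COLOR_RGB2GRAY);hsv=cv2.cvtColor(p["color"],cv2.COLOR_RGB2HSV)
m=cv2.inRange(hsv,(8,70,40),(28,255,255));m[:20]=0;m[100:]=0;m[:,:225]=0;m[:,290:]=0
y,x=np.nonzero(m);peg=np.array([x.mean(),y.mean()]);print("peg px",peg,len(x),x.min(),x.max(),y.min(),y.max())
def loc(uv,z): return (T[:3,:3].T@(atz(p,uv,z)-T[:3,3]))*1e3
print("peg tool",loc(peg,.145))
for L,Rt,t,b in[(241,274,36,82)]:
    r=g[55:80].astype(int).mean(0);print("row prof",r[234:280].astype(int).tolist())
    c=g[:, 246:270].astype(int).mean(1);print("col prof",c[28:92].astype(int).tolist())
w=T[:3,:3];
for uv in((241,59),(274,59),(257,36),(257,82)): print(uv,loc(uv,zu+.016))
h=get_state();print("expected slot centre in tool if grip centred: x=+-92")
E
python3 e.py
```

```text
peg px [256.2941  68.5882] 51 253 260 65 72
peg tool [91.2297 -0.8707 80.3698]
row prof [214, 214, 212, 209, 210, 214, 210, 195, 179, 168, 167, 167, 165, 160, 154, 151, 147, 143, 142, 142, 140, 139, 138, 138, 138, 138, 138, 141, 145, 154, 168, 179, 183, 183, 183, 180, 164, 145, 147, 166, 194, 211, 216, 216, 216, 216]
col prof [208, 211, 211, 211, 210, 203, 189, 181, 170, 152, 144, 144, 147, 158, 179, 185, 185, 185, 185, 185, 185, 185, 185, 185, 185, 185, 185, 185, 185, 185, 184, 182, 174, 165, 157, 152, 148, 145, 144, 143, 142, 140, 140, 139, 136, 133, 133, 135, 137, 142, 152, 167, 180, 189, 200, 206, 212, 214, 214, 215, 215, 215, 215, 215]
(241, 59) [91.0457 -7.6355 18.8122]
(274, 59) [91.0462  7.0779 18.8126]
(257, 36) [100.5021  -0.5086  18.8137]
(257, 82) [81.2493 -0.4937 18.8111]
expected slot centre in tool if grip centred: x=+-92
```

Request:
jog_arm --moves '[{"slide": [0.3, -0.6, 3], "angular": [0, 0, 0], "fingers": 1}, {"slide": [0.3, -0.6, 9], "angular": [0, 0, 0], "fingers": 1}, {"slide": [0.3, -0.6, 17], "angular": [0, 0, 0], "fingers": 1}, {"slide": [0.3, -0.6, 25], "angular": [0, 0, 0], "fingers": 1}, {"slide": [0.3, -0.6, 32], "angular": [0, 0, 0], "fingers": 1}, {"slide": [0.3, -0.6, 37], "angular": [0, 0, 0], "fingers": 1}, {"slide": [0.3, -0.6, 40], "angular": [0, 0, 0], "fingers": 1}, {"slide": [0.3, -0.6, 40], "angular": [0, 0, 0], "fingers": 1}, {"slide": [0.3, -0.6, 40], "angular": [0, 0, 0], "fingers": 1}, {"slide": [0.3, -0.6, 40], "angular": [0, 0, 0], "fingers": 1}]'

```text
clock: 10.15
tcp_pos: [0.6251, -0.0343, 0.1857]
orientation: [0.0, 0.759, 0.651, 0.0]
wrist_force: [-0.4, -0.6, -4.7]
finger_gap: 0.011
grip_force: 78.1
```

```bash
python3 e.py | grep -v prof; python3 -c "
from h import *
for n in('wrist','scene','side'):
    p=shot(n);save(p,f'pics/{n}5.png')
a=cv2.imread('pics/wrist5.png')[0:130,150:360];b=cv2.imread('pics/scene5.png')[120:216,160:288];c=cv2.imread('pics/side5.png')[116:212,180:308]
cv2.imwrite('pics/m5.png',np.hstack([cv2.resize(a,(388,240)),np.zeros((240,2,3),np.uint8),cv2.resize(b,(320,240))]))
cv2.imwrite('pics/m5.png',np.vstack([cv2.imread('pics/m5.png')[:,:700],np.hstack([cv2.resize(c,(400,300)),np.zeros((300,300,3),np.uint8)])]))
s=get_state();print(s['wrist_force'],s['tcp_pos'])"
```

```text
peg px [256.7059  63.3922] 51 253 260 59 67
peg tool [91.0389 -0.6821 40.8418]
(241, 59) [91.0497 -7.6838 18.7996]
(274, 59) [91.0511  7.0178 18.8145]
(257, 36) [100.4988  -0.5628  18.8076]
(257, 82) [81.2617 -0.5482 18.806 ]
expected slot centre in tool if grip centred: x=+-92
[-0.0744584  -0.48579974 -4.89340563] [ 0.62508185 -0.03425655  0.18575962]
```

View pics/m5.png

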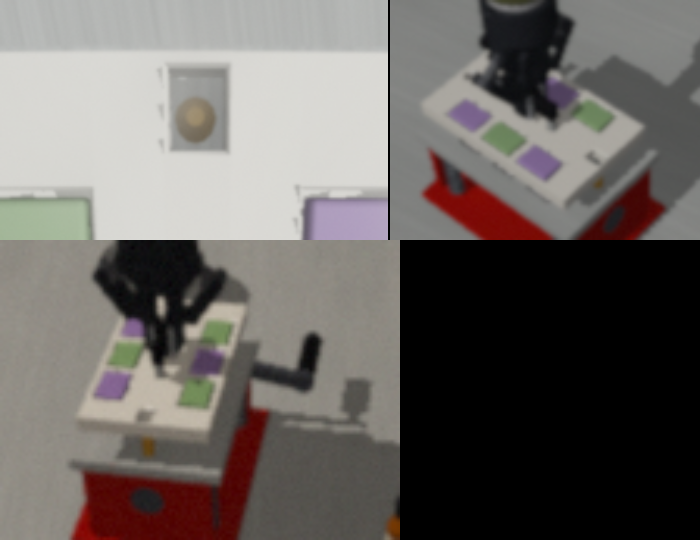

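The peg sits centred in the slot in the wrist crop, and both mould ends line up with the stand in the two outer views. Lowering with force checks.

Request:
jog_arm --moves '[{"slide": [0, -0.1, 2], "angular": [0, 0, 0], "fingers": 1}, {"slide": [0, -0.1, 5], "angular": [0, 0, 0], "fingers": 1}, {"slide": [0, -0.1, 8], "angular": [0, 0, 0], "fingers": 1}, {"slide": [0, -0.1, 10], "angular": [0, 0, 0], "fingers": 1}, {"slide": [0, -0.1, 12], "angular": [0, 0, 0], "fingers": 1}, {"slide": [0, -0.1, 13], "angular": [0, 0, 0], "fingers": 1}, {"slide": [0, -0.1, 13], "angular": [0, 0, 0], "fingers": 1}, {"slide": [0, -0.1, 13], "angular": [0, 0, 0], "fingers": 1}]'

```text
clock: 11.02
tcp_pos: [0.6247, -0.0342, 0.1722]
orientation: [-0.0, 0.759, 0.651, -0.0]
wrist_force: [-0.1, -0.7, -4.9]
finger_gap: 0.0111
grip_force: 78.1
```

No contact force yet. The underside is at about 0.137, so the holes are past the peg tips.

Request:
jog_arm --moves '[{"slide": [0, 0, 2], "angular": [0, 0, 0], "fingers": 1}, {"slide": [0, 0, 4], "angular": [0, 0, 0], "fingers": 1}, {"slide": [0, 0, 6], "angular": [0, 0, 0], "fingers": 1}, {"slide": [0, 0, 8], "angular": [0, 0, 0], "fingers": 1}, {"slide": [0, 0, 10], "angular": [0, 0, 0], "fingers": 1}, {"slide": [0, 0, 10], "angular": [0, 0, 0], "fingers": 1}, {"slide": [0, 0, 10], "angular": [0, 0, 0], "fingers": 1}]'

```text
clock: 11.6
tcp_pos: [0.6246, -0.0341, 0.1621]
orientation: [-0.0, 0.759, 0.651, -0.0]
wrist_force: [0.2, -0.1, -4.5]
finger_gap: 0.0107
grip_force: 78.2
```

Request:
jog_arm --moves '[{"slide": [0, 0, 2], "angular": [0, 0, 0], "fingers": 1}, {"slide": [0, 0, 4], "angular": [0, 0, 0], "fingers": 1}, {"slide": [0, 0, 5.5], "angular": [0, 0, 0], "fingers": 1}, {"slide": [0, 0, 6.5], "angular": [0, 0, 0], "fingers": 1}, {"slide": [0, 0, 7], "angular": [0, 0, 0], "fingers": 1}, {"slide": [0, 0, 7], "angular": [0, 0, 0], "fingers": 1}]'

```text
clock: 12.1
tcp_pos: [0.6246, -0.0342, 0.1551]
orientation: [-0.0, 0.759, 0.651, -0.0]
wrist_force: [-0.7, 0.3, -5.8]
finger_gap: 0.0108
grip_force: 78.1
```

Request:
jog_arm --moves '[{"slide": [0, 0, 0.4], "angular": [0, 0, 0], "fingers": 1}, {"slide": [0, 0, 0.8], "angular": [0, 0, 0], "fingers": 1}, {"slide": [0, 0, 1.2], "angular": [0, 0, 0], "fingers": 1}, {"slide": [0, 0, 1.2], "angular": [0, 0, 0], "fingers": 1}]'

```text
clock: 12.43
tcp_pos: [0.6249, -0.0342, 0.1548]
orientation: [0.0, 0.759, 0.651, 0.0]
wrist_force: [-1.8, -0.3, -2.1]
finger_gap: 0.0106
grip_force: 78.9
```

Contact is at the expected height, so I'll open and rise.

Request:
jog_arm --moves '[{"slide": [0, 0, 1.2], "angular": [0, 0, 0], "fingers": 0.8}, {"slide": [0, 0, 0.5], "angular": [0, 0, 0], "fingers": 0.6}, {"slide": [0, 0, 0], "angular": [0, 0, 0], "fingers": 0.3}, {"slide": [0, 0, 0], "angular": [0, 0, 0], "fingers": 0}, {"slide": [0, 0, 0], "angular": [0, 0, 0], "fingers": 0}, {"slide": [0, 0, 0], "angular": [0, 0, 0], "fingers": 0}, {"slide": [0, 0, 0], "angular": [0, 0, 0], "fingers": 0}, {"slide": [0, 0, 0], "angular": [0, 0, 0], "fingers": 0}]'

```text
clock: 13.1
tcp_pos: [0.6247, -0.0342, 0.1541]
orientation: [-0.0, 0.759, 0.651, 0.0]
wrist_force: [-0.2, -1.1, -0.1]
finger_gap: 0.0853
grip_force: 0.0
```

Request:
jog_arm --moves '[{"slide": [0, 0, -5], "angular": [0, 0, 0], "fingers": 0}, {"slide": [0, 0, -20], "angular": [0, 0, 0], "fingers": 0}, {"slide": [0, 0, -45], "angular": [0, 0, 0], "fingers": 0}, {"slide": [0, 0, -80], "angular": [0, 0, 0], "fingers": 0}, {"slide": [0, 0, -100], "angular": [0, 0, 0], "fingers": 0}, {"slide": [-20, 0, -110], "angular": [0, 0, 0], "fingers": 0}, {"slide": [-40, 0, -110], "angular": [0, 0, 0], "fingers": 0}, {"slide": [-60, 0, -110], "angular": [0, 0, 0], "fingers": 0}, {"slide": [-60, 0, -110], "angular": [0, 0, 0], "fingers": 0}, {"slide": [-60, 0, -110], "angular": [0, 0, 0], "fingers": 0}]'

```text
clock: 13.93
tcp_pos: [0.6154, -0.0943, 0.2644]
orientation: [0.0, 0.76, 0.65, 0.0]
wrist_force: [-0.7, 0.1, 0.1]
finger_gap: 0.0857
grip_force: 0.0
```

```bash
python3 -c "
from h import *
go(.476,-.194,.2,-8.8)
W=[]
for n in('wrist','scene','side'):
    p=shot(n);save(p,f'pics/{n}6.png');W.append(p)
    for t in('lever_grip','lever_shaft'): print(n,t,[(q['point'],round(q['p'],2)) for q in tip_of(t,p)[:2]])
a=cv2.imread('pics/wrist6.png');b=cv2.imread('pics/scene6.png')[100:244,140:332];c=cv2.imread('pics/side6.png')[100:244,160:352]
cv2.imwrite('pics/m6.png',np.hstack([a,np.vstack([cv2.resize(b,(256,192)),cv2.resize(c,(256,192))])]))
print('pegs', proj(W[0],np.array([[.6106,-.1255,.146],[.6387,.056,.146]])))
"
```

```text
clock 13.93 tcp [ 0.6154 -0.0943  0.2644] head -8.91
slide [-120.1 -122.3   64.3] ang [ 0.02 -0.02 -0.11] q6 82.8
wrist lever_grip [([157.1, 259.4], 0.72), ([207.3, 113.0], 0.62)]
wrist lever_shaft []
scene lever_grip [([205.9, 137.3], 0.63), ([296.0, 167.5], 0.21)]
scene lever_shaft [([193.3, 175.3], 0.68), ([116.0, 168.3], 0.32)]
side lever_grip [([280.3, 153.4], 0.51)]
side lever_shaft [([231.4, 164.6], 0.47)]
pegs [[257.30084315 223.63441698]
 [257.08567109 -19.05485641]]
```

View pics/m6.png

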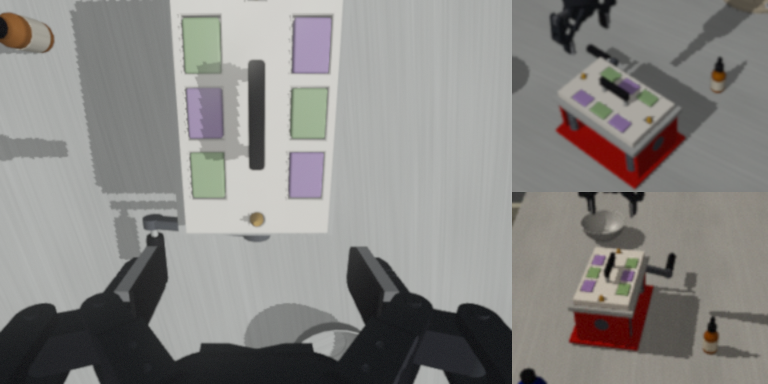

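The mould is seated: the peg shows through the round hole at (257,219), the bed is level in both outer views, and all the bars are in. The lever grip is at wrist (155,235). Moving above it.

Request:
jog_arm --moves '[{"slide": [-25, -25, 0], "angular": [0, 0, 0], "fingers": 0}, {"slide": [-50, -51, 0], "angular": [0, 0, 0], "fingers": 0}, {"slide": [-75, -76, 0], "angular": [0, 0, 0], "fingers": 0}, {"slide": [-100, -102, 0], "angular": [0, 0, 0], "fingers": 0}, {"slide": [-120, -122, 20], "angular": [0, 0, 0], "fingers": 0}, {"slide": [-120, -122, 50], "angular": [0, 0, 0], "fingers": 0}, {"slide": [-120, -122, 85], "angular": [0, 0, 0], "fingers": 0}, {"slide": [-120, -122, 104], "angular": [0, 0, 0], "fingers": 0}, {"slide": [-120, -122, 104], "angular": [0, 0, 0], "fingers": 0}, {"slide": [-120, -122, 104], "angular": [0, 0, 0], "fingers": 0}]'

```text
clock: 15.22
tcp_pos: [0.476, -0.1929, 0.1596]
orientation: [-0.001, 0.759, 0.651, -0.0]
wrist_force: [0.6, 0.5, -0.5]
finger_gap: 0.0853
grip_force: 0.0
```

```bash
python3 -c "
from h import *
go(.476,-.193,.045,-8.8)
p=shot('wrist');save(p,'pics/w7.png');s=shot('scene');d=shot('side')
q=tip_of('lever_grip',p);print([(x['point'],x['p'],atz(p,x['point'],.053)) for x in q[:2]])
print('exp',proj(p,np.array([[.476,-.193,.053]])))
c=cv2.imread('pics/w7.png');cv2.imwrite('pics/w7v.png',c)"
```

```text
clock 15.22 tcp [ 0.476  -0.1929  0.1596] head -8.79
slide [ -0.2   0.2 114.6] ang [-0.11 -0.05  0.01] q6 67.8
[([254.3, 193.3], 0.88, array([ 0.47335534, -0.19268381,  0.053     ]))]
exp [[257.64028286 193.19380015]]
```

View pics/w7v.png

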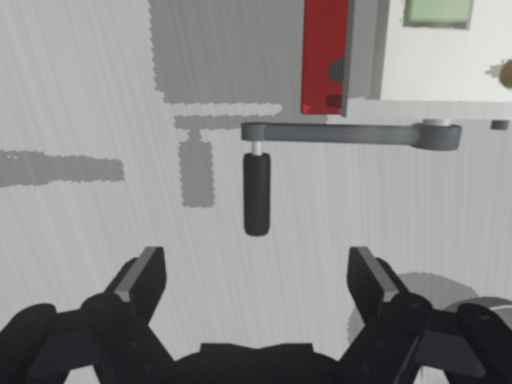

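The grip is at cols 243–271, rows 153–236, with its centre at (257,194), as predicted. Going down and closing on it.

Request:
jog_arm --moves '[{"slide": [0, 0, 35], "angular": [0, 0, 0], "fingers": 0}, {"slide": [0, 0, 65], "angular": [0, 0, 0], "fingers": 0}, {"slide": [0, 0, 90], "angular": [0, 0, 0], "fingers": 0}, {"slide": [0, 0, 107], "angular": [0, 0, 0], "fingers": 0}, {"slide": [0, 0, 114.5], "angular": [0, 0, 0], "fingers": 0}, {"slide": [0, 0, 114.5], "angular": [0, 0, 0], "fingers": 0}, {"slide": [0, 0, 114.5], "angular": [0, 0, 0], "fingers": 0}]'

```text
clock: 16.0
tcp_pos: [0.4775, -0.1938, 0.0466]
orientation: [0.001, 0.759, 0.651, 0.0]
wrist_force: [0.3, -0.2, 1.0]
finger_gap: 0.0855
grip_force: 0.0
```

Request:
jog_arm --moves '[{"slide": [0, 0, 0], "angular": [0, 0, 0], "fingers": 0.5}, {"slide": [0, 0, 0], "angular": [0, 0, 0], "fingers": 0.6}, {"slide": [0, 0, 0], "angular": [0, 0, 0], "fingers": 1}, {"slide": [0, 0, 0], "angular": [0, 0, 0], "fingers": 1}, {"slide": [0, 0, 0], "angular": [0, 0, 0], "fingers": 1}, {"slide": [0, 0, 0], "angular": [0, 0, 0], "fingers": 1}, {"slide": [0, 0, 0], "angular": [0, 0, 0], "fingers": 1}, {"slide": [0, 0, 0], "angular": [0, 0, 0], "fingers": 1}]' --squeeze 60

```text
clock: 16.67
tcp_pos: [0.4758, -0.1934, 0.0457]
orientation: [-0.0, 0.759, 0.651, -0.001]
wrist_force: [-4.7, -0.1, 5.3]
finger_gap: 0.0192
grip_force: 58.5
```

```bash
python3 -c "
import numpy as np
for lo in range(0,6):
  a=np.radians(np.linspace(lo*20,lo*20+20,6)-10)
  d=np.c_[-125*np.cos(a),125*np.sin(a)];print(lo*20-10,(d-d[0]).round(1).tolist())
from h import *;s=get_state();print(s['tcp_pos'],s['wrist_force'],s['finger_gap'])"
```

```text
-10 [[0.0, 0.0], [-1.2, 8.6], [-1.8, 17.3], [-1.8, 26.1], [-1.2, 34.8], [0.0, 43.4]]
10 [[0.0, 0.0], [1.8, 8.5], [4.2, 16.9], [7.2, 25.1], [10.8, 33.1], [14.8, 40.8]]
30 [[0.0, 0.0], [4.6, 7.4], [9.8, 14.5], [15.4, 21.1], [21.4, 27.4], [27.9, 33.3]]
50 [[0.0, 0.0], [6.9, 5.4], [14.1, 10.3], [21.7, 14.6], [29.5, 18.4], [37.6, 21.7]]
70 [[0.0, 0.0], [8.3, 2.7], [16.8, 4.8], [25.4, 6.3], [34.0, 7.2], [42.8, 7.5]]
90 [[0.0, 0.0], [8.7, -0.3], [17.4, -1.2], [26.0, -2.7], [34.5, -4.8], [42.8, -7.5]]
[ 0.47583219 -0.19335009  0.04573692] [-4.72052723 -0.05064556  5.28535372] 0.019204465587315072
```

Request:
jog_arm --moves '[{"slide": [0, -0.6, -4], "angular": [0, 0, 0], "fingers": 1}, {"slide": [0, -1.2, -8.6], "angular": [0, 0, 0], "fingers": 1}, {"slide": [0, -1.8, -17.3], "angular": [0, 0, 0], "fingers": 1}, {"slide": [0, -1.8, -26.1], "angular": [0, 0, 0], "fingers": 1}, {"slide": [0, -1.2, -34.8], "angular": [0, 0, 0], "fingers": 1}, {"slide": [0, 0, -43.4], "angular": [0, 0, 0], "fingers": 1}, {"slide": [0, 0, -43.4], "angular": [0, 0, 0], "fingers": 1}]'

```text
clock: 17.25
tcp_pos: [0.4756, -0.1933, 0.0906]
orientation: [-0.001, 0.759, 0.651, -0.001]
wrist_force: [-6.9, -1.3, -3.3]
finger_gap: 0.0192
grip_force: 59.1
```

Request:
jog_arm --moves '[{"slide": [0, 1.8, -8.5], "angular": [0, 0, 0], "fingers": 1}, {"slide": [0, 4.2, -16.9], "angular": [0, 0, 0], "fingers": 1}, {"slide": [0, 7.2, -25.1], "angular": [0, 0, 0], "fingers": 1}, {"slide": [0, 10.8, -33.1], "angular": [0, 0, 0], "fingers": 1}, {"slide": [0, 14.8, -40.8], "angular": [0, 0, 0], "fingers": 1}, {"slide": [0, 14.8, -40.8], "angular": [0, 0, 0], "fingers": 1}]'

```text
clock: 17.75
tcp_pos: [0.4903, -0.1955, 0.1315]
orientation: [-0.001, 0.759, 0.651, -0.001]
wrist_force: [-8.6, -1.3, -0.9]
finger_gap: 0.0189
grip_force: 59.7
```

Request:
jog_arm --moves '[{"slide": [0, 4.6, -7.4], "angular": [0, 0, 0], "fingers": 1}, {"slide": [0, 9.8, -14.5], "angular": [0, 0, 0], "fingers": 1}, {"slide": [0, 15.4, -21.1], "angular": [0, 0, 0], "fingers": 1}, {"slide": [0, 21.4, -27.4], "angular": [0, 0, 0], "fingers": 1}, {"slide": [0, 27.9, -33.3], "angular": [0, 0, 0], "fingers": 1}, {"slide": [0, 27.9, -33.3], "angular": [0, 0, 0], "fingers": 1}]'

```text
clock: 18.25
tcp_pos: [0.5183, -0.1999, 0.1651]
orientation: [-0.0, 0.759, 0.651, -0.001]
wrist_force: [-8.9, -0.9, 3.8]
finger_gap: 0.0191
grip_force: 60.1
```

```bash
cat > f.py <<'E'
from h import *
s=get_state();T=T_tool(s);g=s['tcp_pos']-.008*T[:3,2];c,n=np.cos(np.radians(-8.8)),np.sin(np.radians(-8.8))
d=g-np.array([.6248,-.0345,0]);l=np.array([c*d[0]+n*d[1],-n*d[0]+c*d[1],d[2]])*1e3
print('grasp in stand',l.round(1),'ang',np.degrees(np.arctan2(l[2]-75,-l[0])).round(1),'rad',np.hypot(l[2]-75,l[0]).round(1),'F',s['wrist_force'].round(1),'t',s['clock'],'gap',s['finger_gap'])
E
python3 f.py
```

```text
grasp in stand [ -80.  -179.7  173.1] ang 50.8 rad 126.6 F [-8.9 -0.9  3.8] t 18.25 gap 0.01909138876214275
```

Request:
jog_arm --moves '[{"slide": [0, 6.9, -5.2], "angular": [0, 0, 0], "fingers": 1}, {"slide": [0, 14.1, -10], "angular": [0, 0, 0], "fingers": 1}, {"slide": [0, 21.7, -14.2], "angular": [0, 0, 0], "fingers": 1}, {"slide": [0, 29.5, -17.8], "angular": [0, 0, 0], "fingers": 1}, {"slide": [0, 37.6, -21], "angular": [0, 0, 0], "fingers": 1}, {"slide": [0, 37.6, -21], "angular": [0, 0, 0], "fingers": 1}]'

```text
clock: 18.75
tcp_pos: [0.5565, -0.2058, 0.187]
orientation: [0.001, 0.759, 0.651, 0.0]
wrist_force: [-6.8, -1.0, 7.5]
finger_gap: 0.0194
grip_force: 60.5
```

Request:
jog_arm --moves '[{"slide": [0, 8.3, -2.7], "angular": [0, 0, 0], "fingers": 1}, {"slide": [0, 16.8, -4.8], "angular": [0, 0, 0], "fingers": 1}, {"slide": [0, 25.4, -6.3], "angular": [0, 0, 0], "fingers": 1}, {"slide": [0, 34, -7.2], "angular": [0, 0, 0], "fingers": 1}, {"slide": [0, 41, -7.5], "angular": [0, 0, 0], "fingers": 1}, {"slide": [0, 41, -7.5], "angular": [0, 0, 0], "fingers": 1}, {"slide": [0, 41, -7.5], "angular": [0, 0, 0], "fingers": 1}]'

```text
clock: 19.33
tcp_pos: [0.5975, -0.2122, 0.194]
orientation: [0.001, 0.759, 0.651, 0.001]
wrist_force: [-3.0, -1.4, 5.0]
finger_gap: 0.019
grip_force: 60.4
```

```bash
python3 f.py; python3 -c "
from h import *
W=[shot(n) for n in('scene','side')]
s,d=[w['color'][:,:,::-1] for w in W]
w=shot('wrist');save(w,'pics/w8.png')
cv2.imwrite('pics/m8.png',np.hstack([cv2.resize(s[90:240,140:290],(400,400)),cv2.resize(d[90:240,180:330],(400,400))]))"
```

```text
grasp in stand [ 2.000e-01 -1.797e+02  2.020e+02] ang 90.1 rad 127.0 F [-3.  -1.4  5. ] t 19.3333 gap 0.018994052510473754
```

View pics/m8.png

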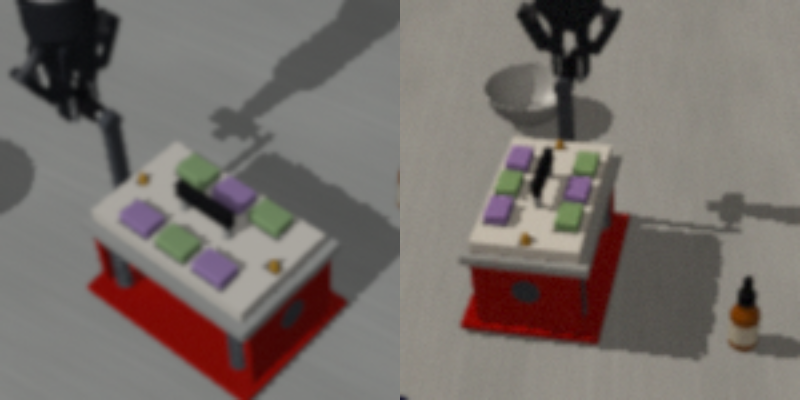

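View pics/w8.png

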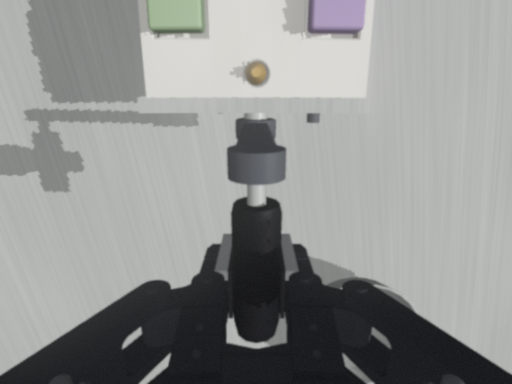

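The lever is vertical: its hub (256,125) and arm end (257,163) line up in the wrist view, and the measured angle is 90.1°. All six bars are raised, and the bowl and dropper look untouched. Handing in while holding the lever.

```bash
python3 -c "
from h import *
print(hand_in())"
```

```text
the job is handed in; nothing more can be done
None
```

The mould is seated on both pegs and released, the lever is held straight up (90.1° measured) with all six bars raised, and the job was handed in at about 19 s of the 67 s limit.

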